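Set a straightedge against two tooling pins

TASK

Pick up the straightedge by its grip and lay it flat on the open part of the drilling plate, clear of the two tooling pins. Then slide it across the plate until its long edge bears on both pins at once, pressing gently because the pins stand in soft rubber bushes that must not be strained, and let go so that it stays lying against both pins, each still lightly pressed. Leave the other things alone.

Things in the scene. Friction and masses are not known exactly. Their poses are not given: they have to be found in the camera images.
- straightedge: Loose steel straightedge, a flat bar 240 mm long (y), 50 mm wide (x), 10 mm thick, both long edges alike; 0.45 to 0.65 kg. On its middle stands a black grip block 70 mm long (y), 18 mm wide (x), top 38 mm above the bar's underside. Origin: centre of the underside, z up. It starts on the bench; a half turn makes no difference. Sliding it takes 1.5 to 3.5 N, more if it is pressed down.
- drill_plate: Fixed aluminium drilling plate, 220 mm deep (x), 300 mm wide (y), 8 mm thick. Origin: centre of its underside; x points away from the robot, from the open part to the edge with two upright steel pins, 10 mm in diameter, 27 mm high above the top, near x = 68, y = +80 and -80 mm. Open part: the straightedge's origin at x from -85 to +10 mm here, no pin touched.
- slot_left: Left pin's dark slot, 58 mm long, along the plate's x (its x too). Origin: slot centre on the plate's top. The 10 mm pin is clamped anywhere from 18 mm before to 18 mm behind the slot's centre along x; the pose does not tell where: see or feel it. Its sprung rubber bush gives towards +x 1 mm for each 2.5 N, at most 6 mm; more than 6 N strains it.
- slot_right: Right pin's slot: just like the left one, but its pin is clamped at its own place, also up to 18 mm before or behind the slot's centre, so the line over both pins may stand up to 0.23 rad askew to the plate's y.
- tape: Bystander: roll of masking tape lying flat, 96 mm in diameter, 19 mm high. Origin at the centre of its underside.
- reel: Bystander: small white solder reel, about 56 mm in diameter and 30 mm thick, standing on its rim. Origin at the centre of its underside.
- pliers: Bystander: long-nose pliers with orange handles lying flat, 208 x 64 x 14 mm, long along x. Origin at the centre of the underside.
There are look-alikes about, which are no part of the job. There is more than one size of the straightedge; the job needs the larger.

How it is judged:
By the outcome, as a careful person would: the job done as asked, in the order asked, and still so for the second after the job is handed in, with the robot touching nothing.
It also fails if it takes over 72 s, if anything falls off the work surface, if the arm or the gripper's body presses on something with over 40 N, if the wrist force passes 120 N, or if a joint passes its speed limit or range.

ROBOT

A 7-joint arm with a two-finger parallel gripper is mounted at the origin on a cart in front of the work surface, level with it; the furniture and walls round the work are solid. World frame = base frame: x ahead of the robot, y to its left, z up, the work surface at z = 0. Lengths are in mm, angles in rad, forces in N, time in s.
With the tool pointing down it reaches from about 400 to 925 mm from the base axis. Payload 5.6 kg.
Tool frame: the origin (TCP) lies at the very end of the fingers, on their centre line; the grasp point (between the pads) lies 19 mm behind it; z points along the fingers, y is the line along which they close (so a half turn about z gives the same grasp; the last joint's range is limited). The gripper opens to 85 mm and grips with 20 to 120 N. Pads are 22 mm wide; open, the fingers measure 114 mm over their backs; the gripper's body (76 mm by 85 mm) begins 54 mm behind the grasp point. The pads swing forward as they close: fully open they stand 13 mm farther back than shut.
Start: joints at [-1.171, 0.468, -0.012, 1.603, 0.006, 1.071, -0.056], TCP at [278.546, 587.3, 231.29] pointing down, gripper open.
Joint ranges: [-2.53, 2.53], [-0.31, 2.02], [-1.57, 1.55], [0.28, 2.44], [-1.29, 4.43], [0.15, 1.84], [-2.92, 2.92]. Speed limits (rad/s): [2.57, 2.57, 3.14, 3.14, 3.14, 3.14, 3.14].

INTERFACE

Orientations are given as a rotation vector (axis times angle).
In Python, from plant import r gives the robot as it stands. The module is installed in compiled form; this text tells all that it offers.
- The arm moves only by the shell command python3 -m crank 'ROWS' [FORCE]. ROWS is JSON, a list that holds one entry, the list of rows, each a list of 7 numbers: the shift along the world's x, y, z normalised to -1 to 1, where 1 is 0.5 m, then the turn, a rotation vector about the world's x, y, z normalised to -1 to 1, where 1 is 90 degrees, then the closure, from 0 (fully open) to 1 (shut). In form: [[[dx, dy, dz, rx, ry, rz, fingers], ...]]. A call has 1 to 8 rows; each row is the pose to reach, as a shift and turn from the pose commanded when the call began; what a row does not reach only later rows make up. A row lasts 1/8 s, in which the tool goes at most 62.5 mm and 10.7 degrees, less where a joint would pass 70% of its speed; a pose out of reach is approached as far as the arm can. A call with a number of a shift or a turn outside -1 to 1 is refused whole. A call with a gripper value outside its range is refused whole. The fingers move at their own pace and stop on an object; FORCE is the grip in N (left out, the last holds). Time passes only in rows, so rows that repeat a pose let the fingers close. It gives the time, the measured TCP pose, the force, the opening and the grip force at its end, in the units of the state.
- r.state(): the state, without advancing time (a new reading comes with each control period).
- r.read_camera(name): name is "side" or "top" or "wrist"; returns the picture (480x640x3 uint8, red, green, blue); there is no depth.
- r.get_calibration(name): a dict with "fx", "fy", "cx", "cy" (pixels), "xyz" and "rotation" of the camera in the world; the wrist camera has in their place "mount" (4x4, takes a point from camera to tool coordinates, whose origin is the TCP and whose axes are the flange's). Camera axes: x right, y up, looking along -z (the intrinsics and any distortion apply to the point x, -y, -z); pixel columns grow to the right and rows downward; lengths in mm; the calibration is good to about 2 mm. A picture is of the moment at which its call begins: read the wrist's pose just before it. get_calibration takes no time and is no camera call.
- r.job_done(): hands the job in; it is judged then, once.
Trained networks look in the newest picture that a camera, given by its name, has taken for a name from the list of things; names that differ only in an ending like _2 or _b are one class to them, and where a whole thing is asked for, a point or a joint stands for the part that bears it (a point fixed in the world has none). Each returns a list of dicts, best first, with "conf" (0 to 1); they miss things now and then, are a little off and sometimes report something else, mostly with a low value. They report only what shows in the picture. A call takes as long as a camera call. They do not tell look-alikes from the thing itself.
- r.spot_in(camera, label): "point" ([x, y, z] in mm, in world coordinates, good to about 4 mm: the middle of the surface that is visible of it).
The state is a dict: "clock": time; "joint_positions": joint angles; "joint_vel": joint speeds; "joint_efforts": joint torques, N m; "tcp_pos": TCP position; "eef_rot": TCP orientation; "force": force on the tool from outside, world axes, zero at the start; "torque": the same for the moment, N m; "finger_gap": opening from 0.0 (shut) to 1.0 (fully open); "gripper_force": force on a finger pad.
Only numpy, scipy, OpenCV 4.12 (cv2) and the standard library are available. Lean on these libraries where they do the work, as an engineer would, in place of code of your own. Each camera call takes 0.05 s, during which the arm holds its last target. There are 200 camera calls.

## Working session

There is one attempt and no reset: what is moved stays moved. The work goes in short steps, Python scripts to look and compute and a shell command to move; the robot and the scene stay as the last step left them, time stands still between calls to the robot, and variables do not carry over. Pictures are saved under pics/ and viewed, at most 10 in all, crops included, and the job is handed in when it is done.

```bash
mkdir -p pics; cat > h.py <<'E'
import numpy as np, cv2
from scipy.spatial.transform import Rotation as R
from plant import r
def cam(name):
    c=r.get_calibration(name)
    if 'mount' in c:
        s=r.state(); T=np.eye(4); T[:3,:3]=R.from_rotvec(s['eef_rot']).as_matrix(); T[:3,3]=s['tcp_pos']
        M=T@np.array(c['mount']); Rm,t=M[:3,:3],M[:3,3]
    else:
        Rm=np.array(c['rotation']); t=np.array(c['xyz'])
        if Rm.shape!=(3,3): Rm=R.from_rotvec(Rm).as_matrix()
    return c,Rm,t
def onplane(C,u,v,z):
    c,Rm,t=C
    d=Rm@np.array([(u-c['cx'])/c['fx'],-(v-c['cy'])/c['fy'],-1.])
    return t+d*(z-t[2])/d[2]
def proj(C,p):
    c,Rm,t=C
    q=Rm.T@(np.array(p)-t); return np.array([c['cx']+c['fx']*q[0]/-q[2], c['cy']-c['fy']*q[1]/-q[2]])
def snap(name,f=None):
    C=cam(name); im=r.read_camera(name)[...,::-1].copy()
    if f: cv2.imwrite('pics/'+f,im)
    return C,im
E
python3 - <<'E'
from h import *
for n in ('top','side'):
    C,im=snap(n,n+'0.png'); print(n,{k:np.round(v,3).tolist() if not isinstance(v,str) else v for k,v in C[0].items()})
    for l in ('straightedge','drill_plate','slot_left','slot_right','tape','reel','pliers'):
        for d in r.spot_in(n,l)[:4]: print(l,np.round(d['point']),round(d['conf'],2),np.round(proj(C,d['point'])))
print(r.state())
E
```

```text
top {'fx': 574.879, 'fy': 574.879, 'cx': 324.665, 'cy': 244.421, 'xyz': [-321.093, 240.012, 1532.259], 'rotation': [0.383, -0.551, -1.861]}
straightedge [ 541. -304.   10.] 0.9 [392. 242.]
straightedge [ 380. -360.    6.] 0.82 [430. 278.]
drill_plate [573. -48.   9.] 0.78 [312. 257.]
tape [ 744. -192.   19.] 0.66 [336. 202.]
reel [438. 336.  42.] 0.84 [199. 329.]
pliers [ 541. -509.   11.] 0.75 [450. 223.]
side {'fx': 439.203, 'fy': 439.203, 'cx': 327.235, 'cy': 243.858, 'xyz': [499.422, 808.468, 783.659], 'rotation': [0.04, -1.315, -2.758]}
straightedge [ 388. -365.    7.] 0.74 [392. 205.]
straightedge [ 548. -286.   15.] 0.64 [340. 214.]
drill_plate [577.  45.  11.] 0.87 [319. 291.]
slot_right [625. -70.   8.] 0.45 [306. 260.]
tape [ 747. -180.   17.] 0.85 [268. 230.]
reel [448. 345.  48.] 0.83 [371. 396.]
pliers [ 549. -506.   14.] 0.69 [344. 177.]
{'clock': 0.8, 'joint_positions': array([-1.17100373,  0.46746976, -0.01161126,  1.60270416,  0.0059828 ,
        1.07139878, -0.05632154]), 'joint_vel': array([ 7.63251314e-05,  7.80062556e-04, -6.70900661e-04, -3.12926424e-04,
        1.81618352e-04, -1.03081922e-03, -1.28874672e-03]), 'joint_efforts': array([ 3.26225532e-06, -5.32161713e+01,  2.16274877e-02, -2.51615024e+01,
        1.15710104e-02,  1.12203474e-03,  2.80277028e-07]), 'tcp_pos': array([278.53278824, 587.30538434, 231.30827296]), 'eef_rot': array([6.90002032e-01, 3.06485257e+00, 7.93416432e-05]), 'force': array([-0.12248901,  0.49546472, -0.02254855]), 'torque': array([-0.04118982, -0.00801924,  0.01678471]), 'gripper_force': 0.0, 'finger_gap': 0.9991056885293563}
```

View pics/top0.png

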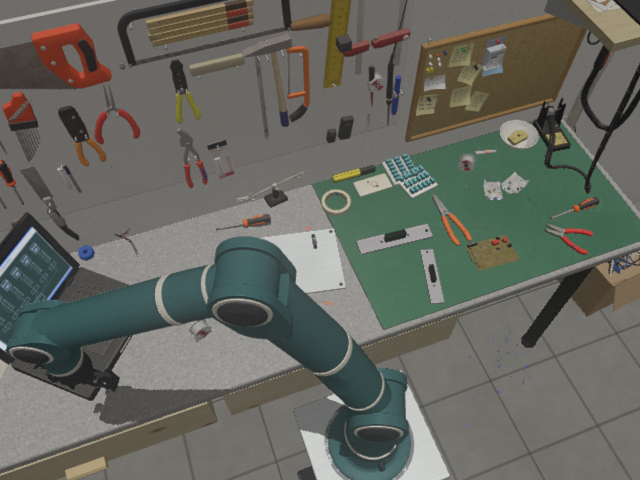

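View pics/side0.png

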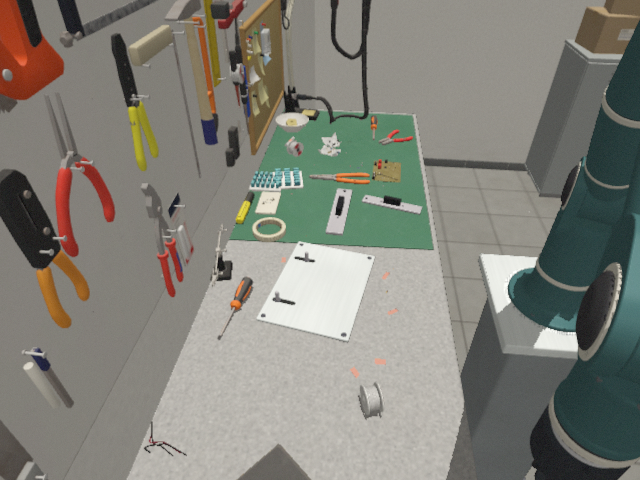

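Top view: the candidates for the straightedge are the bar at px (394,238) and the bar at (432,275), shown in the side view at (340,211) and (392,204). Next is a close crop to compare their sizes, and to see the plate.

```bash
python3 - <<'E'
import cv2
a=cv2.imread('pics/side0.png')[180:345,250:440]
b=cv2.imread('pics/top0.png')[215:305,350:450]
a=cv2.resize(a,None,fx=3,fy=3,interpolation=cv2.INTER_CUBIC)
cv2.imwrite('pics/c1.png',a)
cv2.imwrite('pics/c2.png',cv2.resize(b,None,fx=6,fy=6,interpolation=cv2.INTER_CUBIC))
E
```

```text
(no output)
```

View pics/c1.png

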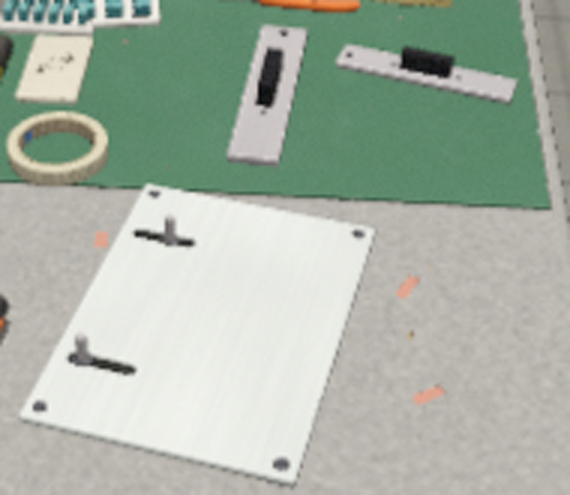

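View pics/c2.png

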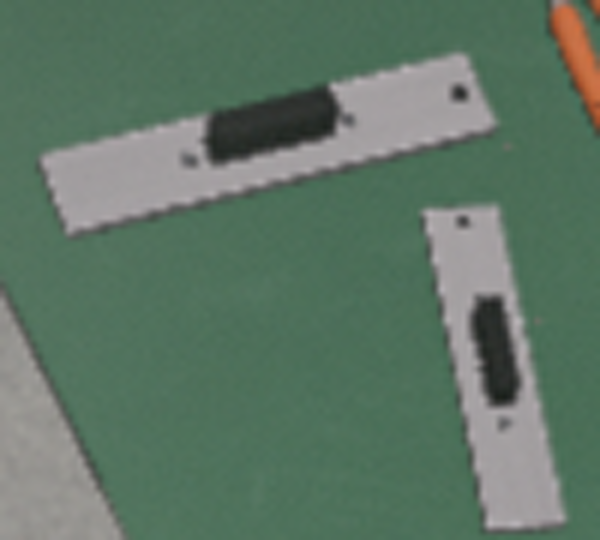

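Left crop (side view): the larger bar is at crop (268,93) and the smaller at (427,72). The plate corners are (147,184), (374,230), (296,485) and (21,415), with pin bases near (171,241) and (82,361). Right crop (top view): the larger bar is at (270,145) and the smaller at (492,370).

```bash
python3 - <<'E'
from h import *
from scipy.optimize import least_squares
T=cam('top'); S=cam('side')
t=lambda p:(350+p[0]/6,215+p[1]/6); s=lambda p:(250+p[0]/3,180+p[1]/3)
def tri(a,b):
    f=lambda X:np.r_[proj(T,X)-a,proj(S,X)-b]
    o=least_squares(f,[500,-200,10]); return o.x.round(1),np.abs(o.fun).max().round(2)
big=[(40,157),(465,55),(497,128),(68,235)]; sm=[(423,210),(497,207),(565,522),(486,530)]
for n,b in(('big',big),('small',sm)):
    q=np.array([onplane(T,*t(p),10)[:2] for p in b]); print(n,q.round(0).tolist(),'c',q.mean(0).round(1),'sides',np.linalg.norm(q-np.roll(q,-1,0),axis=1).round())
q=np.array([onplane(S,*s(p),10)[:2] for p in [(229,157),(262,25),(306,32),(278,161)]]);print('big side',q.round(0).tolist(),q.mean(0).round(1))
# grip top: hand corners 
for a,b in(((205,112),(259,103)),((330,85),(268,50))): print('griptop?',tri(t(a),s(b)))
for a,b in(((465,55),(262,25)),((497,128),(306,32)),((68,235),(278,161)),((40,157),(229,157))): print('tri',tri(t(a),s(b)))
pl=[(147,184),(374,230),(296,485),(21,415)]
q=np.array([onplane(S,*s(p),8)[:2] for p in pl]); print('plate',q.round(0).tolist(),q.mean(0).round(1),np.linalg.norm(q-np.roll(q,-1,0),axis=1).round())
print('plate yaw', [np.arctan2(*(q[i]-q[j])[::-1]).round(3) for i,j in((0,1),(3,2))])
for p in [(134,233),(194,244),(70,360),(134,371)]: print('slot',onplane(S,*s(p),8).round(1))
for p in [(172,242),(82,360)]: print('pinbase',onplane(S,*s(p),8).round(1))
for p in [(170,220),(81,339)]: print('pintop',onplane(S,*s(p),35).round(1))
E
```

```text
big [[581.0, -200.0], [563.0, -439.0], [514.0, -435.0], [531.0, -196.0]] c [ 547.1 -317.4] sides [240.  49. 240.  50.]
small [[481.0, -376.0], [469.0, -413.0], [291.0, -363.0], [301.0, -325.0]] c [ 385.7 -369.1] sides [ 39. 185.  40. 187.]
big side [[581.0, -195.0], [566.0, -437.0], [517.0, -428.0], [533.0, -194.0]] [ 549.3 -313.6]
griptop? (array([ 563.9, -286.2,   17.3]), np.float64(2.55))
griptop? (array([ 555.3, -353.1,   33.2]), np.float64(0.35))
tri (array([ 565.6, -441.1,    7. ]), np.float64(0.26))
tri (array([ 517.2, -437. ,    4.6]), np.float64(0.03))
tri (array([ 533. , -196.8,    7.1]), np.float64(0.26))
tri (array([ 581.7, -200.5,    6.4]), np.float64(0.27))
plate [[654.0, -148.0], [441.0, -104.0], [496.0, 190.0], [711.0, 144.0]] [575.6  20.7] [218. 299. 219. 298.]
plate yaw [np.float64(-0.205), np.float64(-0.212)]
slot [655.8 -77.1   8. ]
slot [600.5 -67.8   8. ]
slot [684.2  83.1   8. ]
slot [631.2  89.8   8. ]
pinbase [620.3 -68.5   8. ]
pinbase [674.6  82.1   8. ]
pintop [621.5 -66.8  35. ]
pintop [673.3  85.   35. ]
```

The larger bar measures 240 × 50 mm, centred near (548,-316) with yaw about -0.07. The smaller one measures 186 × 40 mm. I choose the larger, at top px (394,238). The pins are near (621,-68) and (674,83), a plausible 160 mm apart, so the pin line's yaw is about -0.33. Moving over the bar now.

```bash
R='[0.36,-1,0,0,0,-0.4,0]'; python3 -m crank '[[[0.36,-1,0,0,0,-0.4,0],[0.36,-1,0,0,0,-0.4,0],[0.36,-1,0,0,0,-0.4,0],[0.36,-1,0,0,0,-0.4,0],[0.36,-1,0,0,0,-0.4,0],[0.36,-1,0,0,0,-0.4,0],[0.36,-1,0,0,0,-0.4,0],[0.36,-1,0,0,0,-0.4,0]]]'
```

```text
clock: 1.8
tcp_pos: [448.5, 115.1, 231.8]
eef_rot: [1.603, 2.701, 0.002]
force: [1.4, 0.4, -0.5]
finger_gap: 1.0
gripper_force: 0.0
```

```bash
python3 -m crank '[[[0.18,-0.8,-0.1,0,0,-0.36,0],[0.18,-0.8,-0.1,0,0,-0.36,0],[0.18,-0.8,-0.1,0,0,-0.36,0],[0.18,-0.8,-0.1,0,0,-0.36,0],[0.18,-0.8,-0.1,0,0,-0.36,0],[0.18,-0.8,-0.1,0,0,-0.36,0],[0.18,-0.8,-0.1,0,0,-0.36,0],[0.18,-0.8,-0.1,0,0,-0.36,0]]]'
python3 - <<'E'
from h import *
C,im=snap('wrist','w1.png'); s=r.state(); print(s['clock'],s['tcp_pos'],s['eef_rot']); print(C[0])
for d in r.spot_in('wrist','straightedge'): print(d)
print(onplane(C,320,240,10)); np.save('w1.npy',np.r_[s['tcp_pos'],s['eef_rot']])
C,im=snap('top','top1.png'); cv2.imwrite('pics/top1c.png',cv2.resize(im[190:310,240:360],None,fx=5,fy=5,interpolation=cv2.INTER_CUBIC))
E
```

```text
clock: 2.8
tcp_pos: [537.0, -286.9, 180.9]
eef_rot: [2.298, 2.14, -0.003]
force: [-0.2, 0.4, 0.6]
finger_gap: 0.996
gripper_force: 0.0
2.85 [ 537.40205926 -284.3605861   180.89062938] [-2.29574045e+00 -2.14405146e+00  1.19167746e-03]
{'fx': 331.8553857039963, 'fy': 331.8553857039963, 'cx': 321.58244373295616, 'cy': 240.56926959847064, 'mount': array([[ 2.95440459e-04,  9.61966490e-01,  2.73167319e-01,
         7.10533715e+01],
       [ 9.99999953e-01, -3.06813954e-04, -1.08249471e-06,
         8.75335577e-01],
       [ 8.27702216e-05,  2.73167307e-01, -9.61966536e-01,
        -1.44155586e+02],
       [ 0.00000000e+00,  0.00000000e+00,  0.00000000e+00,
         1.00000000e+00]])}
{'point': [372.8, -361.4, 9.8], 'conf': 0.84}
{'point': [550.4, -292.0, 8.7], 'conf': 0.61}
[ 534.95391789 -305.0345899    10.        ]
```

View pics/w1.png

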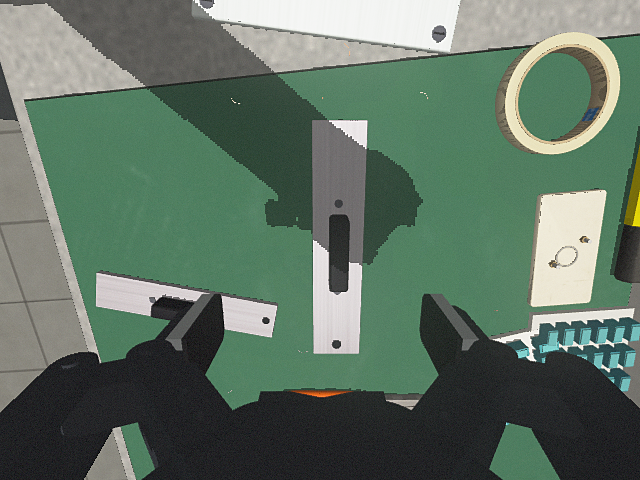

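View pics/top1c.png

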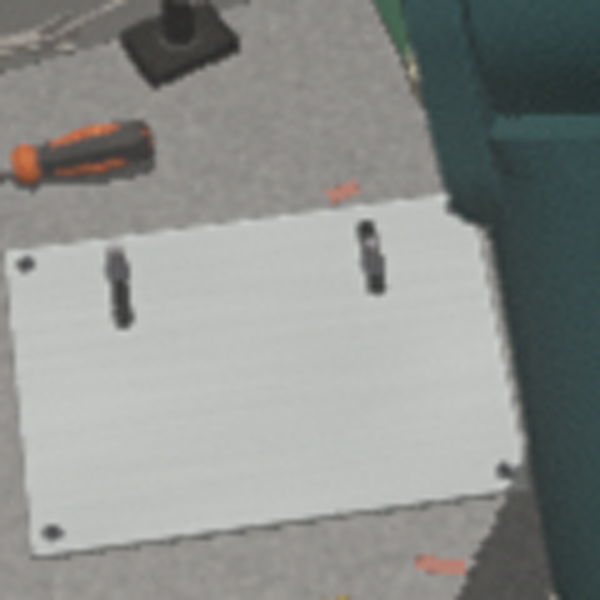

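The wrist view shows the larger bar with corners (312,121), (367,121), (358,353) and (314,354), and its grip top at columns 329–350, rows 214–293. The top crop shows the left pin top at about (117,254) with its base near (121,281), and the right pin top at about (371,240) with its base near (375,265).

```bash
python3 - <<'E'
from h import *
from scipy.optimize import least_squares
c=r.get_calibration('wrist'); Tm=np.eye(4);Tm[:3,:3]=R.from_rotvec([2.298,2.14,-.003]).as_matrix();Tm[:3,3]=[537,-286.9,180.9]
M=Tm@c['mount']; W=(c,M[:3,:3],M[:3,3]); T=cam('top');S=cam('side')
q=np.array([onplane(W,*p,10)[:2] for p in [(312,121),(367,121),(358,353),(314,354)]]); print(q.round(1).tolist(),q.mean(0)); d=q[0]+q[1]-q[2]-q[3]; print('dir',np.linalg.norm(d)/2,'yaw',-np.arctan(d[0]/d[1]))
q=np.array([onplane(W,*p,38)[:2] for p in [(329,214),(350,214),(350,293),(330,293)]]); print('grip',q.round(1).tolist(),q.mean(0))
# height from two views: bar corners wrist/top, grip
def tri(A,a,B,b):
    o=least_squares(lambda X:np.r_[proj(A,X)-a,proj(B,X)-b],[500,-200,10]); return o.x.round(1),np.abs(o.fun).max().round(2)
for a,b in(((312,121),(68,235)),((367,121),(40,157)),((358,353),(465,55)),((314,354),(497,128)),((340,253),(269,120))): print(tri(W,a,T,(350+b[0]/6,215+b[1]/6)))
t=lambda p:(240+p[0]/5,190+p[1]/5)
for p in((117,254),(371,240)): print('pintop',onplane(T,*t(p),35).round(1))
for p in((121,281),(375,265)): print('pinbase',onplane(T,*t(p),8).round(1))
for p in((8,252),(30,555),(523,488)): print('corner',onplane(T,*t(p),8).round(1))
s=r.state();print(s['tcp_pos'],s['eef_rot'])
E
```

```text
[[535.8, -194.1], [584.9, -197.6], [567.2, -436.1], [519.1, -433.9]] [ 551.74982581 -315.44882504]
dir 239.7570086372881 yaw -0.07201849179140286
grip [[545.3, -274.0], [563.7, -275.3], [560.1, -350.9], [541.4, -349.5]] [ 552.63212707 -312.41637244]
(array([ 535.6, -194. ,    4.6]), np.float64(1.17))
(array([ 585.1, -197.7,    7. ]), np.float64(1.25))
(array([ 567.9, -442.7,    0.6]), np.float64(0.18))
(array([ 518.6, -438.4,    3.3]), np.float64(0.21))
(array([ 553.5, -316.2,   21.8]), np.float64(0.67))
pintop [666.8  79.6  35. ]
pintop [622.3 -72.5  35. ]
pinbase [664.2  80.3   8. ]
pinbase [620.6 -74.1   8. ]
corner [709.8 141.3   8. ]
corner [497.3 187.2   8. ]
corner [ 438.9 -104.1    8. ]
[ 537.97564087 -281.87492484  181.13518777] [-2.29151477e+00 -2.14768461e+00 -8.72419553e-04]
```

```bash
python3 -m crank '[[[0.025,-0.067,-0.1,0,0,-0.004,0],[0.025,-0.067,-0.2,0,0,-0.004,0],[0.025,-0.067,-0.26,0,0,-0.004,0],[0.025,-0.067,-0.3,0,0,-0.004,0],[0.025,-0.067,-0.32,0,0,-0.004,0],[0.025,-0.067,-0.332,0,0,-0.004,0],[0.025,-0.067,-0.332,0,0,-0.004,0],[0.025,-0.067,-0.332,0,0,-0.004,0]]]'
python3 -m crank '[[[0,0,0,0,0,0,1],[0,0,0,0,0,0,1],[0,0,0,0,0,0,1],[0,0,0,0,0,0,1],[0,0,0,0,0,0,1],[0,0,0,0,0,0,1],[0,0,0,0,0,0,1],[0,0,0,0,0,0,1]]]' 50
```

```text
clock: 3.95
tcp_pos: [551.0, -317.0, 16.2]
eef_rot: [2.299, 2.139, 0.001]
force: [0.7, 0.1, 0.5]
finger_gap: 1.001
gripper_force: 0.0
clock: 4.95
tcp_pos: [550.6, -316.8, 15.5]
eef_rot: [2.3, 2.139, 0.0]
force: [1.1, -0.2, 1.2]
finger_gap: 0.2
gripper_force: 49.9
```

```bash
python3 -m crank '[[[0,0,0.06,0,0,0,1],[0,0,0.12,0,0,0,1],[0.004,0.1,0.12,0,0,-0.03,1],[0.01,0.21,0.12,0,0,-0.06,1],[0.016,0.33,0.12,0,0,-0.1,1],[0.02,0.45,0.12,0,0,-0.13,1],[0.024,0.56,0.12,0,0,-0.151,1],[0.027,0.64,0.12,0,0,-0.151,1]]]'
python3 -m crank '[[[0,0.04,0,0,0,0,1],[0,0.056,0,0,0,0,1],[0,0.056,0,0,0,0,1],[0,0.056,0,0,0,0,1]]]'
python3 - <<'E'
from h import *
C,im=snap('wrist','w2.png'); C2,s2=snap('side','s2.png'); s=r.state(); print(s['clock'],s['tcp_pos'],s['eef_rot'],s['force'],s['finger_gap'])
b=np.zeros((480,1060,3),np.uint8)
cv2.imwrite('pics/w2c.png',np.hstack([cv2.resize(im,(440,330)),cv2.resize(s2[230:350,240:370],(357,330),interpolation=cv2.INTER_CUBIC)]))
for p in((621,-70,35),(669.5,82,35),(621,-70,8),(669.5,82,8)): print(proj(C,p).round())
E
```

```text
clock: 5.95
tcp_pos: [562.3, 6.8, 74.1]
eef_rot: [-2.533, -1.855, 0.004]
force: [0.4, -0.4, -4.7]
finger_gap: 0.198
gripper_force: 50.0
clock: 6.45
tcp_pos: [563.9, 29.1, 75.4]
eef_rot: [2.539, 1.848, -0.001]
force: [-0.3, 0.3, -5.2]
finger_gap: 0.194
gripper_force: 50.0
6.55 [563.92757396  29.59724599  75.39640235] [ 2.53902671e+00  1.84914147e+00 -3.72435952e-04] [ 0.59285781  0.34278762 -4.64169488] 0.19979221362215635
[450. 380.]
[481. 123.]
[436. 355.]
[461. 126.]
```

View pics/w2.png

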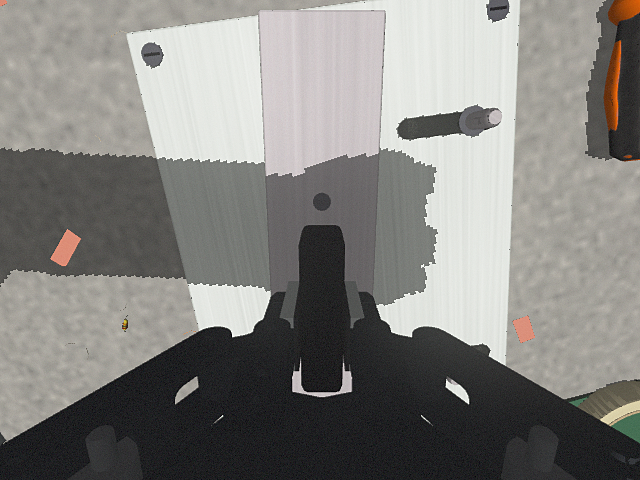

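The wrist view shows the bar held over the plate. The left pin top is at (494,117) and its base at (472,121). The right pin shows partly at (482,351) beside the gripper.

```bash
python3 - <<'E'
from h import *
W=cam('wrist')
print('left top',onplane(W,494,117,35),'base',onplane(W,472,121,8),'right top?',onplane(W,483,351,35), 'slot L',onplane(W,400,130,8),onplane(W,501,118,8))
print('bar end',[onplane(W,*p,70).round(1) for p in((260,11),(384,11))])
print('plate', [onplane(W,*p,8).round(1) for p in((127,34),(520,0))])
E
python3 - <<'E'
import cv2
im=cv2.imread('pics/w2.png')[310:400,420:540]
cv2.imwrite('pics/w2r.png',cv2.resize(im,None,fx=5,fy=5,interpolation=cv2.INTER_CUBIC))
E
```

```text
left top [676.48258645  83.63217756  35.        ] base [676.72594925  83.43111548   8.        ] right top? [645.74377624 -54.06454335  35.        ] slot L [634.26715831  91.70758307   8.        ] [693.60314445  79.77836776   8.        ]
bar end [array([578.8, 153.1,  70. ]), array([625. , 138.3,  70. ])]
plate [array([500.6, 188.7,   8. ]), array([713.6, 137.4,   8. ])]
```

View pics/w2r.png

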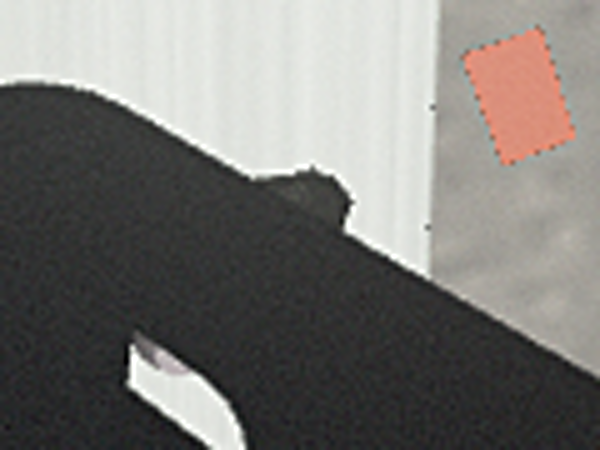

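The small lilac patch at (452,381), seen through the finger, matches the right pin top predicted at (450,380). That puts the left pin at about (676,83.5) and the right at about (621.5,-70), so the yaw is about -0.335. Turning slightly and setting the bar down.

```bash
python3 -m crank '[[[0,0,-0.04,0,0,-0.016,1],[0,0,-0.08,0,0,-0.016,1],[0,0,-0.094,0,0,-0.016,1],[0,0,-0.1,0,0,-0.016,1],[0,0,-0.102,0,0,-0.016,1],[0,0,-0.102,0,0,-0.016,1],[0,0,-0.102,0,0,-0.016,1]]]' 
python3 -m crank '[[[0,0,-0.002,0,0,0,1],[0,0,-0.002,0,0,0,1],[0,0,-0.002,0,0,0,1]]]' 
python3 - <<'E'
from h import *
for i in range(4):
    s=r.state(); print(s['clock'],s['tcp_pos'].round(2),s['force'].round(2),s['torque'].round(3)); 
    r.read_camera('side')
E
```

```text
clock: 7.42
tcp_pos: [564.2, 31.5, 24.7]
eef_rot: [2.56, 1.821, 0.001]
force: [0.0, 0.4, -4.6]
finger_gap: 0.198
gripper_force: 49.8
clock: 7.8
tcp_pos: [564.1, 31.5, 23.4]
eef_rot: [2.56, 1.821, 0.001]
force: [-0.8, 1.0, -3.5]
finger_gap: 0.199
gripper_force: 50.1
7.8 [564.07  31.46  23.45] [-0.76  1.01 -3.47] [0.032 0.021 0.039]
7.85 [564.1   31.49  23.47] [ 0.2   1.54 -2.93] [ 0.07   0.036 -0.002]
7.9 [564.07  31.45  23.45] [-0.15  0.21 -3.13] [0.119 0.006 0.002]
7.95 [564.09  31.46  23.45] [ 1.02  0.02 -3.28] [0.114 0.037 0.048]
```

```bash
python3 -m crank '[[[0,0,-0.001,0,0,0,1],[0,0,-0.001,0,0,0,0.6],[0,0,-0.001,0,0,0,0.6],[0,0,-0.001,0,0,0,0.6]]]' 
python3 - <<'E'
from h import *
a=[]
for i in range(4):
    s=r.state(); a.append(np.r_[s['force'],s['torque']]); r.read_camera('side')
print(np.mean(a,0).round(2),s['finger_gap'])
E
python3 -m crank '[[[0,0,0,0,0,0,1],[0,0,0,0,0,0,1],[0,0,0,0,0,0,1],[0,0,0,0,0,0,1],[0,0,0,0,0,0,1]]]' 30
python3 - <<'E'
from h import *
a=[]
for i in range(4):
    s=r.state(); a.append(np.r_[s['force'],s['torque']]); C,im=snap('side')
print(np.mean(a,0).round(2),s['finger_gap'],s['tcp_pos'],s['clock'])
C,wi=snap('wrist','w3.png');cv2.imwrite('pics/s3.png',im)
cv2.imwrite('pics/s3c.png',np.hstack([cv2.resize(wi,(440,330)),cv2.resize(im[230:350,240:370],(357,330),interpolation=cv2.INTER_CUBIC)]))
E
```

```text
clock: 8.5
tcp_pos: [564.1, 31.2, 22.9]
eef_rot: [2.56, 1.82, 0.0]
force: [0.2, 0.3, -0.5]
finger_gap: 0.393
gripper_force: 0.0
[-0.01  0.15 -0.09 -0.01 -0.01  0.02] 0.39728033112120537
clock: 9.32
tcp_pos: [564.1, 31.3, 22.9]
eef_rot: [2.56, 1.82, 0.0]
force: [0.5, 0.5, -0.6]
finger_gap: 0.204
gripper_force: 30.4
[ 0.88  0.12  0.18 -0.09 -0.23  0.01] 0.2006322577974927 [564.11796285  31.33188275  22.85928986] 9.475
```

View pics/s3c.png

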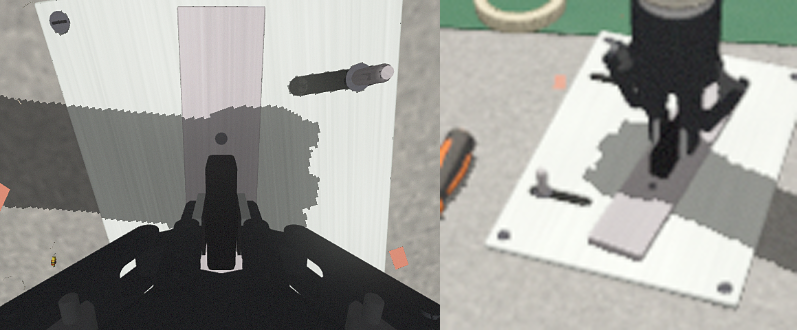

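Bar lies flat on the plate and is held, with both pins clear. Contact is estimated about 58 mm ahead along n=(0.944,-0.328). Sliding 45 mm first.

```bash
cat > avg.py <<'E'
from h import *
a=[]
for i in range(6):
    s=r.state(); a.append(np.r_[s['force'],s['torque']]); r.read_camera('side')
m=np.mean(a,0); w=2*np.arctan2(s['eef_rot'][1],s['eef_rot'][0])-np.pi/2; w=(w+np.pi/2)%np.pi-np.pi/2
n=np.array([np.cos(w),np.sin(w)])
print('F',m[:3].round(2),'M',m[3:].round(3),'along n',(m[:2]@n).round(2),'yaw',w.round(4),'tcp',s['tcp_pos'].round(2),s['clock'])
E
python3 -m crank '[[[0.01,-0.0035,0,0,0,0,1],[0.02,-0.007,0,0,0,0,1],[0.032,-0.011,0,0,0,0,1],[0.044,-0.0153,0,0,0,0,1],[0.056,-0.0194,0,0,0,0,1],[0.068,-0.0236,0,0,0,0,1],[0.078,-0.0271,0,0,0,0,1],[0.085,-0.0295,0,0,0,0,1]]]'
python3 avg.py
python3 -m crank '[[[0.002,-0.0007,0,0,0,0,1],[0.004,-0.0014,0,0,0,0,1]]]'
python3 avg.py
```

```text
clock: 10.58
tcp_pos: [605.7, 17.1, 22.9]
eef_rot: [-2.558, -1.82, 0.002]
force: [-2.5, 1.6, 5.7]
finger_gap: 0.204
gripper_force: 31.2
F [-1.71  1.19  3.83] M [ 0.18   0.411 -0.007] along n -2.0 yaw -0.3344 tcp [606.3   16.8   22.87] 10.825
clock: 11.12
tcp_pos: [607.7, 16.3, 22.9]
eef_rot: [-2.559, -1.82, 0.001]
force: [-3.3, 1.5, 6.1]
finger_gap: 0.205
gripper_force: 31.3
F [-3.11  1.1   5.66] M [0.239 0.6   0.003] along n -3.3 yaw -0.3343 tcp [607.9   16.23  22.87] 11.375
```

```bash
python3 -m crank '[[[0.002,-0.0007,0.0008,0,0,0,1],[0.004,-0.0014,0.0008,0,0,0,1]]]'
python3 avg.py
python3 -m crank '[[[0.002,-0.0007,0,0,0,0,1],[0.004,-0.0014,0,0,0,0,1]]]'
python3 avg.py
```

```text
clock: 11.68
tcp_pos: [610.0, 15.3, 22.9]
eef_rot: [-2.56, -1.821, 0.001]
force: [-2.1, 1.0, 1.5]
finger_gap: 0.204
gripper_force: 30.6
F [-1.28  1.15  0.1 ] M [ 0.166  0.295 -0.003] along n -1.59 yaw -0.3345 tcp [610.28  15.14  22.89] 11.925
clock: 12.22
tcp_pos: [612.3, 14.3, 22.9]
eef_rot: [2.56, 1.82, -0.001]
force: [-0.8, 0.4, -3.3]
finger_gap: 0.206
gripper_force: 29.9
F [-0.1  -0.21 -4.35] M [0.037 0.014 0.015] along n -0.03 yaw -0.3346 tcp [612.3   14.36  22.92] 12.475
```

```bash
python3 -m crank '[[[0.002,-0.0007,-0.0003,0,0,0,1],[0.004,-0.0014,-0.0003,0,0,0,1]]]'
python3 avg.py
python3 -m crank '[[[0.001,-0.00035,0,0,0,0,1],[0.002,-0.0007,0,0,0,0,1]]]'
python3 avg.py
```

```text
clock: 12.78
tcp_pos: [614.4, 13.8, 23.0]
eef_rot: [2.56, 1.821, -0.0]
force: [-0.2, -0.1, -4.7]
finger_gap: 0.205
gripper_force: 29.8
F [ 0.29  0.32 -5.22] M [ 0.001 -0.018  0.007] along n 0.17 yaw -0.3345 tcp [614.37  13.82  23.02] 13.025
clock: 13.32
tcp_pos: [615.4, 13.5, 23.1]
eef_rot: [2.56, 1.821, 0.0]
force: [0.0, 0.5, -4.9]
finger_gap: 0.205
gripper_force: 29.8
F [-0.25  0.22 -4.7 ] M [ 0.005 -0.002  0.011] along n -0.31 yaw -0.3345 tcp [615.39  13.45  23.03] 13.575
```

```bash
python3 -m crank '[[[0,0,-0.0004,0,0,0,1],[0,0,-0.0004,0,0,0,1]]]'
python3 avg.py
python3 -m crank '[[[0.001,-0.00035,0,0,0,0,1],[0.001,-0.00035,0,0,0,0,1]]]'
python3 avg.py
```

```text
clock: 13.88
tcp_pos: [615.4, 13.4, 22.9]
eef_rot: [2.56, 1.821, 0.0]
force: [0.4, 0.3, -4.0]
finger_gap: 0.205
gripper_force: 29.9
F [ 0.06 -0.05 -4.08] M [-0.01   0.039 -0.004] along n 0.07 yaw -0.3345 tcp [615.4   13.44  22.87] 14.125
clock: 14.42
tcp_pos: [616.0, 13.3, 22.9]
eef_rot: [2.56, 1.821, 0.0]
force: [-0.6, 0.7, -3.2]
finger_gap: 0.204
gripper_force: 29.9
F [-0.11  0.21 -3.56] M [0.006 0.051 0.018] along n -0.17 yaw -0.3344 tcp [616.01  13.28  22.88] 14.675
```

```bash
python3 -m crank '[[[0.0015,-0.0005,-0.0001,0,0,0,1],[0.0015,-0.0005,-0.0001,0,0,0,1]]]' >/dev/null
python3 avg.py
python3 -m crank '[[[0.001,-0.00035,-0.0001,0,0,0,1],[0.001,-0.00035,-0.0001,0,0,0,1]]]' >/dev/null
python3 avg.py
python3 -m crank '[[[0.001,-0.00035,-0.0001,0,0,0,1],[0.001,-0.00035,-0.0001,0,0,0,1]]]' > /dev/null
python3 avg.py
```

```text
F [-0.57  0.26 -2.16] M [ 0.051  0.126 -0.007] along n -0.63 yaw -0.3345 tcp [616.71  13.03  22.86] 15.225
F [-1.59  0.15  0.58] M [0.114 0.377 0.006] along n -1.55 yaw -0.3345 tcp [617.16  12.9   22.86] 15.775
F [-2.26  0.89  3.81] M [ 0.181  0.612 -0.008] along n -2.43 yaw -0.3344 tcp [617.71  12.73  22.87] 16.325
```

```bash
python3 -m crank '[[[0.001,-0.00035,0.0004,0,0,0,1],[0.001,-0.00035,0.0004,0,0,0,1]]]' >/dev/null
python3 avg.py
python3 -m crank '[[[0.001,-0.00035,0,0,0,0,1],[0.001,-0.00035,0,0,0,0,1]]]' >/dev/null
python3 avg.py
python3 -m crank '[[[0.001,-0.00035,0,0,0,0,1],[0.001,-0.00035,0,0,0,0,1]]]' > /dev/null
python3 avg.py
```

```text
F [-2.01  0.72  2.94] M [ 0.228  0.533 -0.003] along n -2.14 yaw -0.3344 tcp [618.21  12.57  22.89] 16.875
F [-2.07  1.22  2.82] M [0.23  0.507 0.   ] along n -2.36 yaw -0.3345 tcp [618.67  12.31  22.88] 17.425
F [-1.87  0.9   2.7 ] M [0.218 0.482 0.014] along n -2.07 yaw -0.3345 tcp [619.16  12.13  22.85] 17.975
```

```bash
python3 -m crank '[[[0.001,-0.00035,0.0004,0,0,0,1],[0.001,-0.00035,0.0004,0,0,0,1]]]' >/dev/null
python3 avg.py
python3 -m crank '[[[0.001,-0.00035,0,0,0,0,1],[0.001,-0.00035,0,0,0,0,1]]]' >/dev/null
python3 avg.py
python3 -m crank '[[[0.001,-0.00035,0,0,0,0,1],[0.001,-0.00035,0,0,0,0,1]]]' > /dev/null
python3 avg.py
```

```text
F [-1.12  0.36 -1.08] M [0.138 0.255 0.013] along n -1.17 yaw -0.3345 tcp [619.63  11.91  22.89] 18.525
F [-1.59  0.47 -2.98] M [0.141 0.303 0.081] along n -1.66 yaw -0.3344 tcp [619.97  11.8   22.91] 19.075
F [-1.75  0.73 -3.89] M [0.179 0.393 0.13 ] along n -1.89 yaw -0.3343 tcp [620.43  11.67  22.89] 19.625
```

Left pin touched first: about 1.6 N, with Mz positive. Turning about the left contact brings the right end forward.

```bash
python3 -m crank '[[[0.0006,-0.0002,-0.0001,0,0,0.0032,1],[0.0006,-0.0002,-0.0001,0,0,0.0032,1]]]' >/dev/null
python3 avg.py
python3 -m crank '[[[0.0007,-0.00025,0,0,0,0.0032,1],[0.0007,-0.00025,0,0,0,0.0032,1]]]' >/dev/null
python3 avg.py
python3 -m crank '[[[0.0007,-0.00025,0,0,0,0.0032,1],[0.0007,-0.00025,0,0,0,0.0032,1]]]' > /dev/null
python3 avg.py
```

```text
F [-2.72  0.98 -4.28] M [0.162 0.635 0.056] along n -2.89 yaw -0.3295 tcp [620.71  11.54  22.91] 20.175
F [-4.2   0.27 -3.85] M [ 0.201  0.957 -0.066] along n -4.07 yaw -0.3246 tcp [621.04  11.38  22.97] 20.725
F [-5.36  1.   -3.53] M [ 0.216  1.136 -0.146] along n -5.4 yaw -0.3196 tcp [621.24  11.33  22.95] 21.275
```

```bash
python3 -m crank '[[[-0.001,0.0003,0,0,0,-0.0033,1],[-0.001,0.0003,0,0,0,-0.0033,1]]]' >/dev/null
python3 avg.py; python3 avg.py
```

```text
F [-4.08  0.64 -4.7 ] M [ 0.165  0.983 -0.051] along n -4.07 yaw -0.3245 tcp [621.04  11.43  22.95] 21.825
F [-4.21  0.53 -5.39] M [ 0.207  0.966 -0.066] along n -4.16 yaw -0.3246 tcp [621.05  11.44  22.94] 22.125
```

```bash
python3 -m crank '[[[-0.0014,0.0005,-0.0002,0,0,-0.0015,1],[-0.0014,0.0005,-0.0002,0,0,-0.0015,1]]]' >/dev/null
python3 avg.py; python3 -m crank '[[[-0.0008,0.0003,-0.0001,0,0,0,1],[-0.0008,0.0003,-0.0001,0,0,0,1]]]' >/dev/null
python3 avg.py
```

```text
F [-2.55  0.68 -5.9 ] M [ 0.134  0.685 -0.013] along n -2.63 yaw -0.3269 tcp [620.73  11.63  23.06] 22.675
F [-1.65 -0.09 -5.31] M [0.033 0.35  0.006] along n -1.53 yaw -0.327 tcp [620.44  11.77  23.11] 23.225
```

```bash
python3 -m crank '[[[0.0002,-0.0001,-0.0005,0,0,0,1],[0.0002,-0.0001,-0.0005,0,0,0,1]]]' >/dev/null
python3 avg.py; python3 -m crank '[[[0.0002,-0.0001,-0.0002,0,0,0,1],[0.0002,-0.0001,-0.0002,0,0,0,1]]]' >/dev/null
python3 avg.py
```

```text
F [-0.88  0.56 -2.82] M [0.082 0.302 0.009] along n -1.01 yaw -0.3269 tcp [620.47  11.81  22.89] 23.775
F [-1.75  0.49  1.86] M [ 0.138  0.47  -0.004] along n -1.82 yaw -0.3269 tcp [620.49  11.78  22.88] 24.325
```

```bash
python3 -m crank '[[[0,0,0,0,0,0,0.74],[0,0,0,0,0,0,0.7],[0,0,0,0,0,0,0.5],[0,0,0,0,0,0,0.3],[0,0,0,0,0,0,0.2]]]'
python3 - <<'E'
from h import *
C,im=snap('wrist','w4.png'); 
for p in((676.5,83.5,35),(621.5,-70,35)): print(proj(C,p).round())
E
python3 -m crank '[[[0,0,0.02,0,0,0,0.1],[0,0,0.06,0,0,0,0.1],[0,0,0.12,0,0,0,0],[0,0,0.24,0,0,0,0],[0,0,0.36,0,0,0,0],[-0.1,0,0.4,0,0,0,0],[-0.2,0,0.4,0,0,0,0],[-0.24,0,0.4,0,0,0,0]]]'
python3 - <<'E'
from h import *
C,w=snap('wrist','w5.png'); _,s=snap('side','s5.png')
for p in((676.5,83.5,35),(621.5,-70,35)): print(proj(C,p).round())
u=np.array([proj(C,p) for p in((676.5,83.5,20),(621.5,-70,20))]); print(u, r.state()['clock'])
x0,y0=np.maximum(u.min(0)-60,0).astype(int); x1,y1=(u.max(0)+60).astype(int)
a=w[y0:y1,x0:x1]; b=s[230:350,240:370]; f=lambda i:cv2.resize(i,(int(i.shape[1]*480/i.shape[0]),480),interpolation=cv2.INTER_CUBIC)
o=np.hstack([f(a),f(b)]); k=min(1,800/o.shape[1]); cv2.imwrite('pics/fin.png',cv2.resize(o,None,fx=k,fy=k)); print(o.shape,x0,y0)
E
```

```text
clock: 25.0
tcp_pos: [620.3, 11.7, 22.5]
eef_rot: [2.553, 1.83, 0.0]
force: [0.1, 0.3, -0.8]
finger_gap: 0.801
gripper_force: 0.0
[402. 105.]
[375. 452.]
clock: 26.05
tcp_pos: [497.9, 11.6, 223.9]
eef_rot: [-2.552, -1.828, -0.003]
force: [0.8, 0.7, 0.4]
finger_gap: 0.999
gripper_force: 0.0
[479.  86.]
[457. 254.]
[[472.38180608  88.53352645]
 [451.6708206  249.79148417]] 26.15
(480, 760, 3) 391 28
```

View pics/fin.png

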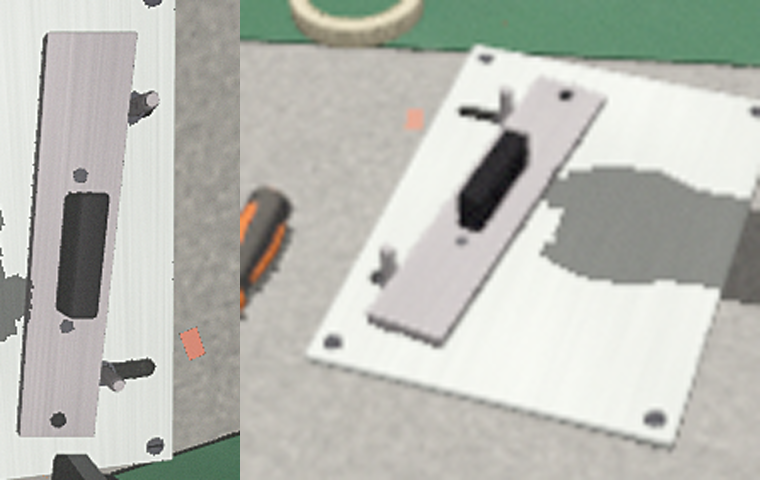

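The picture shows the bar lying against both pins: left contact at crop (130,105), right at (105,375). Releasing may have taken off some of the preload. To restore it I'll straddle the grip with the fingers half open, nudge the bar forward gently with the rear pad, then withdraw. It then settles at the friction limit.

```bash
python3 -m crank '[[[0.1,0,0,0,0,0,0.5],[0.2,0,-0.05,0,0,0,0.5],[0.24,0,-0.15,0,0,0,0.5],[0.24,0,-0.26,0,0,0,0.5],[0.24,0,-0.34,0,0,0,0.5],[0.24,0,-0.38,0,0,0,0.5],[0.24,0,-0.395,0,0,0,0.5],[0.24,0,-0.396,0,0,0,0.5]]]'
python3 avg.py
python3 -m crank '[[[0.006,-0.002,0,0,0,0,0.5],[0.012,-0.004,0,0,0,0,0.5],[0.015,-0.005,0,0,0,0,0.5],[0.015,-0.005,0,0,0,0,0.5]]]'
python3 avg.py
```

```text
clock: 27.15
tcp_pos: [621.3, 11.6, 25.5]
eef_rot: [2.552, 1.83, 0.002]
force: [0.9, 0.1, 0.9]
finger_gap: 0.498
gripper_force: 0.0
F [0.11 0.3  0.18] M [-0.015  0.022  0.006] along n 0.01 yaw -0.3267 tcp [621.04  11.94  25.8 ] 27.4
clock: 27.95
tcp_pos: [627.8, 9.1, 24.5]
eef_rot: [2.553, 1.83, -0.0]
force: [-0.1, -0.7, 0.5]
finger_gap: 0.502
gripper_force: 0.0
F [-0.27 -0.04  0.31] M [-0.025  0.011  0.001] along n -0.24 yaw -0.3269 tcp [627.65   9.26  24.5 ] 28.2
```

```bash
python3 -m crank '[[[0.005,-0.0017,0,0,0,0,0.5],[0.006,-0.002,0,0,0,0,0.5]]]' >/dev/null; python3 avg.py
for i in 1; do python3 -m crank '[[[0.001,-0.00034,0,0,0,0,0.5],[0.001,-0.00034,0,0,0,0,0.5]]]' >/dev/null; python3 avg.py; done
python3 -m crank '[[[0.001,-0.00034,0,0,0,0,0.5],[0.001,-0.00034,0,0,0,0,0.5]]]' >/dev/null; python3 avg.py
python3 -m crank '[[[0.001,-0.00034,0,0,0,0,0.5],[0.001,-0.00034,0,0,0,0,0.5]]]' >/dev/null; python3 avg.py
```

```text
F [0.18 0.16 0.24] M [0.001 0.012 0.006] along n 0.12 yaw -0.327 tcp [630.69   8.24  24.5 ] 28.75Traceback (most recent call last):
  File "avg.py", line 4, in <module>
    s=r.state(); a.append(np.r_[s['force'],s['torque']]); r.read_camera('side')
                                                          ~~~~~~~~~~~~~^^^^^^^^
ValueError: 200 camera calls are used up
Traceback (most recent call last):
  File "avg.py", line 4, in <module>
    s=r.state(); a.append(np.r_[s['force'],s['torque']]); r.read_camera('side')
                                                          ~~~~~~~~~~~~~^^^^^^^^
ValueError: 200 camera calls are used up
Traceback (most recent call last):
  File "avg.py", line 4, in <module>
    s=r.state(); a.append(np.r_[s['force'],s['torque']]); r.read_camera('side')
                                                          ~~~~~~~~~~~~~^^^^^^^^
ValueError: 200 camera calls are used up
```

```bash
cat > st.py <<'E'
from h import *
s=r.state(); n=np.array([.947,-.321]); print('n',(s['force'][:2]@n).round(2),'F',s['force'].round(2),'M',s['torque'].round(3),'tcp',s['tcp_pos'].round(2),s['clock'])
E
python3 st.py
python3 -m crank '[[[0,0,0,0,0,0,0.5]]]' >/dev/null; python3 st.py
python3 -m crank '[[[0,0,0,0,0,0,0.5]]]' >/dev/null; python3 st.py
```

```text
n -0.54 F [-0.75 -0.52  0.14] M [0.038 0.064 0.007] tcp [632.13   7.77  24.5 ] 29.75
n -0.54 F [-0.4   0.49 -0.27] M [ 0.058  0.101 -0.009] tcp [632.15   7.75  24.52] 29.875
n -0.36 F [-0.13  0.72  0.79] M [0.025 0.141 0.05 ] tcp [632.13   7.75  24.51] 30.0
```

```bash
python3 -m crank '[[[0.0008,-0.00027,0,0,0,0,0.5]]]' >/dev/null; python3 st.py
python3 -m crank '[[[0,0,0,0,0,0,0.5]]]' >/dev/null; python3 st.py
python3 -m crank '[[[0.0008,-0.00027,0,0,0,0,0.5]]]' >/dev/null; python3 st.py
python3 -m crank '[[[0,0,0,0,0,0,0.5]]]' >/dev/null; python3 st.py
```

```text
n -2.32 F [-2.04  1.21  2.19] M [0.116 0.53  0.02 ] tcp [632.16   7.75  24.45] 30.125
n -2.84 F [-2.98  0.05  1.71] M [ 0.183  0.576 -0.015] tcp [632.13   7.74  24.41] 30.25
n -4.93 F [-4.39  2.41  2.32] M [0.341 0.943 0.042] tcp [632.21   7.78  24.37] 30.375
n -5.42 F [-4.95  2.28  3.22] M [ 0.327  1.042 -0.014] tcp [632.29   7.72  24.37] 30.5
```

```bash
python3 -m crank '[[[-0.0008,0.00027,0,0,0,0,0.5],[-0.002,0.0007,0,0,0,0,0.5],[-0.004,0.0014,0,0,0,0,0.5],[-0.012,0.004,0,0,0,0,0.5],[-0.022,0.0075,0,0,0,0,0.5],[-0.022,0.0075,0.004,0,0,0,0.5],[-0.022,0.0075,0.02,0,0,0,0.5],[-0.022,0.0075,0.06,0,0,0,0.5]]]'
python3 -m crank '[[[0,0,0.1,0,0,0,0.3],[0,0,0.2,0,0,0,0],[0,0,0.3,0,0,0,0],[0,0,0.3,0,0,0,0],[0,0,0.3,0,0,0,0],[0,0,0.3,0,0,0,0]]]'
python3 -c "
from plant import r
print(r.job_done())"
```

```text
clock: 31.5
tcp_pos: [621.7, 11.1, 55.0]
eef_rot: [-2.553, -1.83, 0.002]
force: [-0.3, 0.6, 0.1]
finger_gap: 0.498
gripper_force: 0.0
clock: 32.25
tcp_pos: [621.3, 11.3, 203.6]
eef_rot: [-2.553, -1.83, 0.003]
force: [-0.2, 0.7, -0.0]
finger_gap: 1.001
gripper_force: 0.0
the job is handed in; nothing more can be done
None
```

I laid the larger straightedge on the plate, slid it against both pins, released it and handed the job in at about 32 s. A picture taken after the first release showed it against both pins. The final light pin pressure after the last nudge is inferred from force readings only, because the camera calls had run out.

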